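Open the loaded screw press

TASK

Two identical small screw presses stand on the worktop; one has a wooden mould under its pressure plate, the other is empty. The pressing is finished: open the press that holds the mould fully, by turning its handwheel anticlockwise (seen from above) to the end stop, letting your hand rise with the wheel as the screw comes up. Then let go and move clear, leaving the mould where it stands and the empty press as it is.

Things in the scene. Friction and masses are not known exactly. Their poses are not given: they have to be found in the camera images.
- loaded_wheel (a joint): Handwheel angle (rad) of the press with the mould: 0 screwed down, grows anticlockwise from above, 1.4 (80 degrees) is the end stop, fully open. Starts between 0 and 0.25, so one grasp does it. Turning lifts wheel, screw and pressure plate by 14 mm per rad, 20 mm in all. Stiff (about 0.4 N m), stays where it is left; cannot be pulled up without turning.
- loaded_grip (a point): On the screw axis at mid-height of that handwheel's rim, about 0.20 m above the worktop; rises with it; z up. The wheel is a level dark steel disc, 54 mm diameter, rim 18 mm high, hub 4 mm above the rim; round: grip it across from above at this height, any yaw. Beside and above it is free; below the rim 43 mm are free round the 15 mm screw, down to a nut on the crosshead (cap nuts 66 mm off axis, lower).
- empty_grip (a point): The same point on the handwheel of the empty press, also nearly screwed down; leave this wheel alone. The presses are alike: steel base 130 x 170 mm fixed to the worktop, two 14 mm columns, aluminium crosshead 34 x 165 mm across their tops at 0.14 m height, steel pressure plate 76 x 76 mm hanging below it on the screw.
- mould: Square mould of light wood with slotted sides and a drop-in lid, 84 x 84 mm, 46 mm high, loose, standing on the base of the loaded press (18 mm above the worktop), centred on the screw axis, 1 to 5 mm under the pressure plate. Origin: centre of its underside; z up.

How it is judged:
At the end, for the whole second after the job is handed in: The loaded press's handwheel stands open at its stop, within 0.2 rad (about 11 degrees): above 1.2 rad of 1.4, and at rest; the mould still stands upright under the plate within 15 mm of the screw axis; the empty press's wheel has not risen or sunk by more than 6 mm (about 0.4 rad of turn) (value of joint loaded_wheel above 1.2 rad and velocity of joint loaded_wheel between -0.05 and 0.05 rad/s and horizontal distance between mould and loaded_grip below 0.015 m and angle between mould's own z axis and vertical below 0.1 rad and distance of empty_grip from where it was at the start of the episode below 0.006 m); the robot touches nothing.
It fails at once if the empty press's handwheel is turned (by more than about 0.4 rad) (distance of empty_grip from where it was at the start of the episode above 0.006 m).
It fails at once if the mould is pushed out of its place (more than 15 mm) (distance of mould from where it was at the start of the episode above 0.015 m).
It fails at once if the hand does not rise with the wheel: late in the turn (past 0.9 rad) the fingers still touch it but the grasp point lies more than 12 mm below mid-rim, off the rim's underside (value of joint loaded_wheel above 0.9 rad and contact force between the fingers and anything else above 1 N and z of the grasp point in the frame of loaded_grip below -0.012 m).
It also fails if it takes over 32 s, if anything falls off the work surface, if the arm or the gripper's body presses on something with over 40 N, if the wrist force passes 120 N, or if a joint passes its speed limit or range.

ROBOT

A 6-joint arm with a two-finger parallel gripper is mounted at the origin on the work surface; the furniture and walls round the work are solid. World frame = base frame: x ahead of the robot, y to its left, z up, the work surface at z = 0. Lengths are in m, angles in rad, forces in N, time in s.
With the tool pointing down it reaches from about 0.3 to 0.775 m from the base axis. Payload 14.6 kg.
Tool frame: the origin (TCP) lies at the very end of the fingers, on their centre line; the grasp point (between the pads) lies 19 mm behind it; z points along the fingers, y is the line along which they close (so a half turn about z gives the same grasp; the last joint's range is limited). The gripper opens to 94 mm and grips with 3 to 60 N. Pads are 16 mm wide; open, the fingers measure 119 mm over their backs; the gripper's body (75 mm by 177 mm) begins 78 mm behind the grasp point.
Start: joints at [1.042, 0.3, 1.521, -0, 1.321, -0.067], TCP at [0.245, 0.492, 0.205] pointing down, gripper open.
Joint ranges: [-3.03, 3.03], [-0.79, 2.21], [0.23, 2.52], [-1.04, 4.18], [0, 3.07], [-2.55, 2.55]. Speed limits (rad/s): [2.22, 2.22, 2.57, 3.14, 3.14, 3.14].

INTERFACE

Orientations are given as [roll, pitch, yaw] about the fixed x, y, z axes, in that order (R = Rz(yaw) Ry(pitch) Rx(roll)).
In Python, from station import ctrl gives the robot as it stands.
- The arm moves only by the tool move_arm, never from a script. Its argument "increments" is a list of rows, each a list of 7 numbers: the opening, from 0 (shut) to 1 (fully open), then the shift along the tool's x, y, z in units of 50 mm (1.0 is 50 mm), then the turn, a rotation vector about the tool's x, y, z in rad. In form: [[claw, tx, ty, tz, rx, ry, rz], ...]. A call has 1 to 20 rows; each row shifts and turns the commanded pose from where the row before left it, along the tool's axes as they then stand; what a row does not reach is not made up. A row lasts 1/10 s, in which the tool goes at most 50 mm and 8.59 degrees, less where a joint would pass 70% of its speed; a pose out of reach is approached as far as the arm can. A call is refused whole if a number of a shift passes 1 or a number of a turn 0.15, either way. A call with a gripper value outside its range is refused whole. The fingers move at their own pace and stop on an object; "force" is the grip in N (left out, the last holds). Time passes only in rows, so rows that do not move let the fingers close. It gives the time, the measured TCP pose, the force, the opening and the grip force at its end, in the units of the state.
- ctrl.get_obs(): the state, without advancing time (a new reading comes with each control period).
- ctrl.camera(name): name is "side" or "top"; returns a dict with "color" (480x640x3 uint8, blue, green, red), "K" (3x3 intrinsics, pixels), "pose" (4x4, takes a point from camera to world coordinates). Camera axes: x right, y down, z forward; pixel columns grow to the right and rows downward; lengths in m; the calibration is good to about 2 mm. A picture is of the moment at which its call begins. There is no depth.
- ctrl.hand_in(): hands the job in; it is judged then, once.
Trained networks look in a picture, given as the dict that the camera call returned (one of the last four; its "shot" number tells which), for a name from the list of things; names that differ only in an ending like _2 or _b are one class to them, and where a whole thing is asked for, a point or a joint stands for the part that bears it (a point fixed in the world has none). Each returns a list of dicts, best first, with "conf" (0 to 1); they miss things now and then, are a little off and sometimes report something else, mostly with a low value. They report only what shows in the picture. A call takes as long as a camera call.
- ctrl.cut_out(name, picture): "mask" (480x640 bool, what is visible of it) and "centre" ([row, column] in pixels, amid what is visible of it).
The state is a dict: "time_s": time; "qpos": joint angles; "joint_vel": joint speeds; "tau": joint torques, N m; "ee_pos": TCP position; "eef_rot": TCP orientation; "force": force on the tool from outside, world axes, zero at the start; "moment": the same for the moment, N m; "grip_width": finger opening in m; "grip_force": force on a finger pad.
Only numpy, scipy, OpenCV 4.12 (cv2) and the standard library are available. Lean on these libraries where they do the work, as an engineer would, in place of code of your own. Each camera call takes 0.05 s, during which the arm holds its last target. There are 200 camera calls.

## Working session

There is one attempt and no reset: what is moved stays moved. The work goes in short steps, Python scripts to look and compute and a tool call to move; the robot and the scene stay as the last step left them, time stands still between calls to the robot, and variables do not carry over. Pictures are saved under pics/ and viewed, at most 10 in all, crops included, and the job is handed in when it is done.

Besides the shell and the picture viewer there is one more tool, called after ">>>" as name([rows], argument=value, ...), one row to a line, values as JSON. move_arm: Moves the arm, as the interface text tells. Its arguments: {"type":"object","properties":{"increments":{"type":"array","items":{"type":"array","items":{"type":"number"}}},"force":{"type":"number"}},"required":["increments"]}

```bash
mkdir -p pics
cat > h.py <<'E'
import numpy as np, cv2
from station import ctrl
def proj(c,p):
    q=np.linalg.inv(c["pose"])@np.append(p,1); u=c["K"]@q[:3]; return u[:2]/u[2]
def onplane(c,rc,z):
    d=c["pose"][:3,:3]@np.linalg.inv(c["K"])@np.array([rc[1],rc[0],1.]); o=c["pose"][:3,3]
    return o+d*(z-o[2])/d[2]
E
python3 - <<'E'
from h import *
ims=[]
for n in("top","side"):
    c=ctrl.camera(n); cv2.imwrite(f"pics/{n}0.png",c["color"]); print(n,c["pose"][:3,3].round(3))
    for t in("loaded_grip","mould"):
        for d in ctrl.cut_out(t,c): 
            m=d["mask"]; r=np.argwhere(m); print(t,round(d["conf"],2),np.round(d["centre"]),r.min(0),r.max(0),onplane(c,d["centre"],.209 if t!="mould" else .05).round(3))
o=ctrl.get_obs();print(o["time_s"],o["ee_pos"],o["eef_rot"])
E
```

```text
top [0.467 0.005 1.013]
loaded_grip 0.62 [284. 415.] [263 393] [300 431] [ 0.483 -0.153  0.209]
mould 0.58 [268. 373.] [252 362] [315 407] [ 0.511 -0.111  0.05 ]
side [ 0.307 -0.778  0.448]
loaded_grip 0.69 [239. 322.] [220 303] [306 342] [ 0.471 -0.198  0.209]
mould 0.87 [342. 320.] [316 285] [363 350] [ 0.467 -0.194  0.05 ]
mould 0.52 [242. 324.] [220 303] [306 342] [0.58  0.173 0.05 ]
0.3 [0.2450141  0.492313   0.20522797] [-3.14116956e+00 -2.86027225e-05  2.67979764e+00]
```

View pics/top0.png

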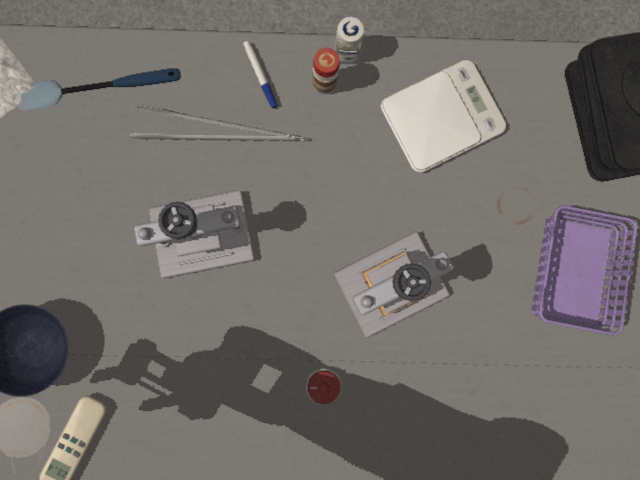

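View pics/side0.png

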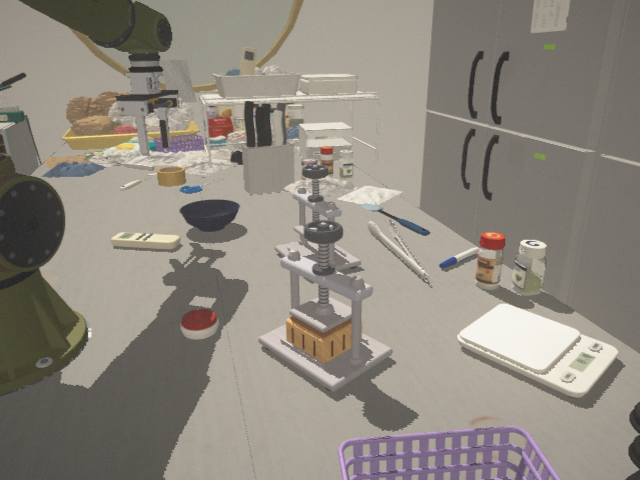

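```bash
cat > m.py <<'E'
from h import *
from scipy.optimize import least_squares
cs=[];obs=[]
for n,cen in(("top",(412,281)),("side",(323,232))):
    c=ctrl.camera(n); g=cv2.cvtColor(c["color"],6)
    ms=[d["mask"] for d in ctrl.cut_out("loaded_grip",c) if abs(d["centre"][1]-cen[0])<15 and abs(d["centre"][0]-cen[1])<30]
    if not ms: print("none",n);continue
    m=ms[0]; r=np.argwhere(m); cols=(r[:,1].min()+r[:,1].max())/2
    if n=="side": print([(k,*np.flatnonzero(m[k])[[0,-1]]) for k in range(r[:,0].min(),r[:,0].min()+34,2) if m[k].any()])
    cs.append((c,m))
a=np.linspace(0,2*np.pi,60)
def bb(c,p):
    P=np.array([proj(c,[p[0]+.027*np.cos(t),p[1]+.027*np.sin(t),p[2]+h]) for t in a for h in(-.009,.009)]); return np.r_[P.min(0),P.max(0)]
def res(p):
    e=[]
    for (c,m),s in zip(cs,(0,1)):
        r=np.argwhere(m)[:,::-1]; o=np.r_[r.min(0)-0.,r.max(0)+1.]; d=bb(c,p)-o
        e+=list(d[:3]) if s else list(d)
    return e
s=least_squares(res,[.48,-.15,.2],loss="soft_l1");p=s.x
print(p.round(4),np.round(res(p),1), [bb(c,p).round(1) for c,m in cs])
V=[]
for c,m in cs:
    im=c["color"].copy()
    for h,k in((.009,(0,255,0)),(-.009,(0,0,255))):
        for t in a: 
            u=proj(c,[p[0]+.027*np.cos(t),p[1]+.027*np.sin(t),p[2]+h])
            im[int(round(u[1])),int(round(u[0]))]=k
    u=proj(c,p).astype(int); V.append(cv2.resize(im[u[1]-40:u[1]+40,u[0]-40:u[0]+40],(400,400),interpolation=0))
cv2.imwrite("pics/fit.png",np.hstack(V))
E
python3 m.py
```

```text
[(220, np.int64(320), np.int64(325)), (222, np.int64(312), np.int64(334)), (224, np.int64(308), np.int64(337)), (226, np.int64(306), np.int64(340)), (228, np.int64(304), np.int64(341)), (230, np.int64(304), np.int64(342)), (232, np.int64(304), np.int64(342)), (234, np.int64(304), np.int64(342)), (236, np.int64(305), np.int64(341)), (238, np.int64(306), np.int64(340)), (240, np.int64(308), np.int64(337)), (242, np.int64(314), np.int64(331)), (244, np.int64(318), np.int64(328)), (246, np.int64(318), np.int64(327)), (248, np.int64(319), np.int64(327)), (250, np.int64(319), np.int64(327)), (252, np.int64(319), np.int64(327))]
[ 0.4861 -0.1498  0.1994] [-0.  -0.5  0.2 -0.1 -0.   0.1 -0.6] [array([392. , 262.5, 431.2, 299.9]), array([304. , 220.1, 342.4, 245.6])]
```

View pics/fit.png

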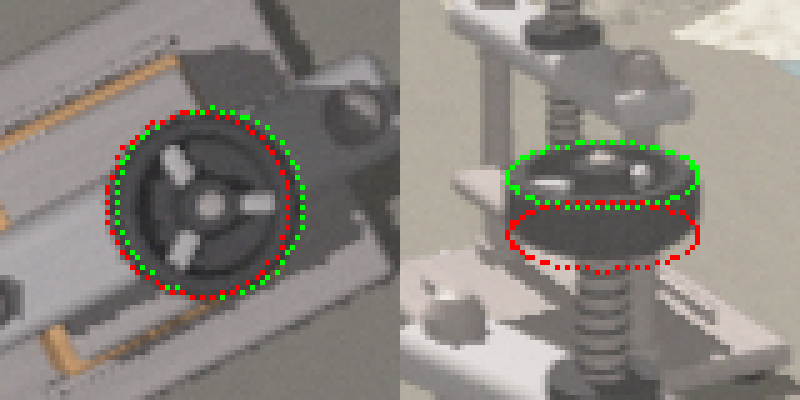

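>>> move_arm([
  [1,0,0,-0.6,0,0,0],
  [1,0,0,-0.6,0,0,0],
  [1,-0.3,-0.28,0,0,0,0],
  [1,-0.55,-0.51,0,0,0,0.1],
  [1,0,0,0,0,0,-0.1],
  [1,-0.57,-0.53,0,0,0,0],
  [1,-0.57,-0.53,0,0,0,0],
  [1,-0.57,-0.53,0,0,0,0],
  [1,-0.57,-0.53,0,0,0,0],
  [1,-0.57,-0.53,0,0,0,0],
  [1,-0.57,-0.53,0,0,0,0],
  [1,-0.57,-0.53,0,0,0,0],
  [1,-0.57,-0.53,0,0,0,0],
  [1,-0.57,-0.53,0,0,0,0],
  [1,-0.57,-0.53,0,0,0,0],
  [1,-0.57,-0.53,0,0,0,0],
  [1,-0.57,-0.53,0,0,0,0],
  [1,-0.57,-0.53,0,0,0,0],
  [1,-0.57,-0.53,0,0,0,0],
  [1,-0.57,-0.53,0,0,0,0],
], force=40)

```text
time_s: 2.5
ee_pos: [0.4714, -0.11, 0.2656]
eef_rot: [3.141, 0.0, 2.68]
force: [0.3, -0.4, -0.2]
grip_width: 0.0939
grip_force: 0.0
```

>>> move_arm([
  [1,0,0,0,0,0,0.14],
  [1,0,0,0,0,0,0.14],
  [1,0,0,0,0,0,0.14],
  [1,0,0,0,0,0,0.14],
  [1,0,0,0,0,0,0.14],
  [1,0,0,0,0,0,0.14],
  [1,0,0,0,0,0,0.14],
  [1,0,0,0,0,0,0.14],
  [1,0,0,0,0,0,0.14],
  [1,0,0,0,0,0,0.14],
  [1,0,0,0,0,0,0],
  [1,0,0,0,0,0,0],
])

```text
time_s: 3.7
ee_pos: [0.4711, -0.1083, 0.2655]
eef_rot: [3.142, 0.0, 1.284]
force: [-0.3, -0.5, -0.2]
grip_width: 0.0941
grip_force: 0.0
```

```bash
cat > s.py <<'E'
from h import *
from scipy.spatial.transform import Rotation as R
o=ctrl.get_obs();r=R.from_euler("xyz",o["eef_rot"])
print(o["time_s"],o["ee_pos"].round(4),o["eef_rot"].round(3),o["qpos"].round(2),o["force"].round(1))
for z in(.26,.182): print("units",(r.inv().apply(np.array([.486,-.149,z])-o["ee_pos"])/.05).round(3))
E
python3 s.py
```

```text
3.7 [ 0.4711 -0.1083  0.2655] [3.142 0.    1.284] [-0.3   0.11  1.61 -0.    1.42 -0.01] [-0.3 -0.5 -0.2]
units [-0.697  0.516  0.109]
units [-0.697  0.516  1.669]
```

>>> move_arm([
  [1,-0.35,0.26,0,0,0,0],
  [1,-0.35,0.26,0,0,0,0],
  [1,0,0,0,0,0,0],
  [1,0,0,0.3,0,0,0],
  [1,0,0,0.3,0,0,0],
  [1,0,0,0.3,0,0,0],
  [1,0,0,0.3,0,0,0],
  [1,0,0,0.3,0,0,0],
  [1,0,0,0.17,0,0,0],
  [1,0,0,0,0,0,0],
  [1,0,0,0,0,0,0],
])

```text
time_s: 4.8
ee_pos: [0.4862, -0.1491, 0.1825]
eef_rot: [3.141, 0.0, 1.281]
force: [-0.2, -1.0, -0.3]
grip_width: 0.0937
grip_force: 0.0
```

```bash
python3 s.py
python3 - <<'E'
from h import *
c=ctrl.camera("side");u=proj(c,np.array([.486,-.149,.2])).astype(int)
cv2.imwrite("pics/g1.png",cv2.resize(c["color"][u[1]-75:u[1]+75,u[0]-75:u[0]+75],(600,600),interpolation=2))
E
```

```text
4.8 [ 0.4862 -0.1491  0.1825] [3.141 0.    1.281] [-0.37  0.23  1.67 -0.    1.25 -0.08] [-0.2 -1.  -0.3]
units [ 1.000e-03 -3.000e-03 -1.549e+00]
units [ 0.001 -0.004  0.011]
```

View pics/g1.png

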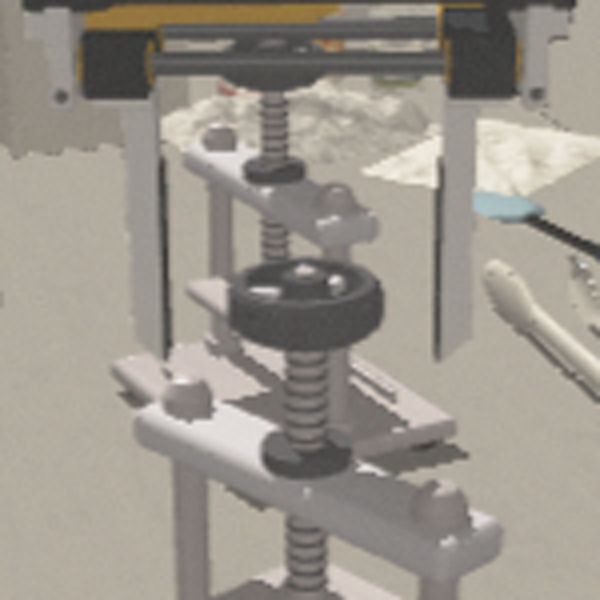

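The fingers straddle the wheel: in the crop their inner faces are at columns 165 and 437, the wheel spans 229–383, and the tips end just below the rim. Closing now.

>>> move_arm([
  [0.3,0,0,0,0,0,0],
  [0.3,0,0,0,0,0,0],
  [0.3,0,0,0,0,0,0],
  [0.3,0,0,0,0,0,0],
  [0.3,0,0,0,0,0,0],
  [0.3,0,0,0,0,0,0],
  [0.3,0,0,0,0,0,0],
  [0.3,0,0,0,0,0,0],
], force=45)

```text
time_s: 5.65
ee_pos: [0.4867, -0.1495, 0.1821]
eef_rot: [3.14, 0.0, 1.28]
force: [7.2, -2.3, -2.2]
grip_width: 0.0535
grip_force: 45.0
```

>>> move_arm([
  [0.3,0,0.02,0,0,0,0],
  [0.3,0,0,-0.014,0,0,-0.05],
  [0.3,0,0,-0.014,0,0,-0.05],
  [0.3,0,0,-0.022,0,0,-0.08],
  [0.3,0,0,-0.022,0,0,-0.08],
  [0.3,0,0,-0.022,0,0,-0.08],
  [0.3,0,0,-0.022,0,0,-0.08],
  [0.3,0,0,-0.022,0,0,-0.08],
  [0.3,0,0,0,0,0,0],
])

```text
time_s: 6.55
ee_pos: [0.4874, -0.1497, 0.1891]
eef_rot: [3.14, 0.001, 1.783]
force: [4.0, -1.6, 1.0]
grip_width: 0.0534
grip_force: 45.0
```

```bash
python3 -c "
from h import *
o=ctrl.get_obs();print(o['moment'],o['force'],o['qpos'].round(2))"
```

```text
[-0.27444621 -0.30985541  0.28255119] [ 4.00022906 -1.59690042  0.95582533] [-0.37  0.22  1.66  0.    1.26 -0.58]
```

>>> move_arm([
  [0.3,0,0,-0.022,0,0,-0.08],
  [0.3,0,0,-0.022,0,0,-0.08],
  [0.3,0,0,-0.022,0,0,-0.08],
  [0.3,0,0,-0.022,0,0,-0.08],
  [0.3,0,0,-0.022,0,0,-0.08],
  [0.3,0,0,-0.022,0,0,-0.08],
  [0.3,0,0,-0.022,0,0,-0.08],
  [0.3,0,0,-0.022,0,0,-0.08],
  [0.3,0,0,0,0,0,0],
])

```text
time_s: 7.45
ee_pos: [0.4878, -0.1495, 0.1981]
eef_rot: [3.14, 0.002, 2.423]
force: [7.6, 0.5, 0.6]
grip_width: 0.0534
grip_force: 45.0
```

```bash
python3 -c "
from h import *
o=ctrl.get_obs();print(o['moment'],o['force'],o['qpos'].round(2))"
```

```text
[-0.20028451 -0.96683641  0.30076663] [7.56043674 0.51395567 0.56404762] [-0.37  0.22  1.64  0.    1.28 -1.22]
```

>>> move_arm([
  [0.3,0,0,-0.014,0,0,-0.05],
  [0.3,0,0,-0.014,0,0,-0.05],
  [0.3,0,0,-0.014,0,0,-0.05],
  [0.3,0,0,0,0,0,0],
])

```text
time_s: 7.85
ee_pos: [0.4878, -0.1495, 0.2]
eef_rot: [3.14, 0.002, 2.571]
force: [8.6, 1.6, -1.4]
grip_width: 0.0533
grip_force: 45.0
```

```bash
python3 -c "
from h import *
o=ctrl.get_obs();print(o['moment'],o['force'],o['qpos'].round(2))"
```

```text
[-0.11159277 -1.15775733 -0.81819109] [ 8.62788156  1.64695072 -1.36005678] [-0.37  0.21  1.64  0.    1.28 -1.37]
```

>>> move_arm([
  [0.3,0,0,-0.01,0,0,-0.05],
  [0.3,0,0,0,0,0,-0.05],
  [0.3,0,0,0,0,0,0],
])

```text
time_s: 8.15
ee_pos: [0.4863, -0.1485, 0.2]
eef_rot: [3.14, -0.003, 2.671]
force: [-4.9, 8.7, 2.7]
grip_width: 0.0535
grip_force: 45.0
```

```bash
python3 -c "
from h import *
o=ctrl.get_obs();print(o['moment'],o['force'],o['qpos'].round(2))
c=ctrl.camera('side');u=proj(c,np.array([.486,-.149,.2])).astype(int)
cv2.imwrite('pics/g2.png',cv2.resize(c['color'][u[1]-75:u[1]+75,u[0]-75:u[0]+75],(600,600),interpolation=2))"
```

```text
[ 1.26155507  1.02863705 -0.56488188] [-4.88504016  8.67211388  2.65101754] [-0.37  0.21  1.64  0.    1.29 -1.47]
```

View pics/g2.png

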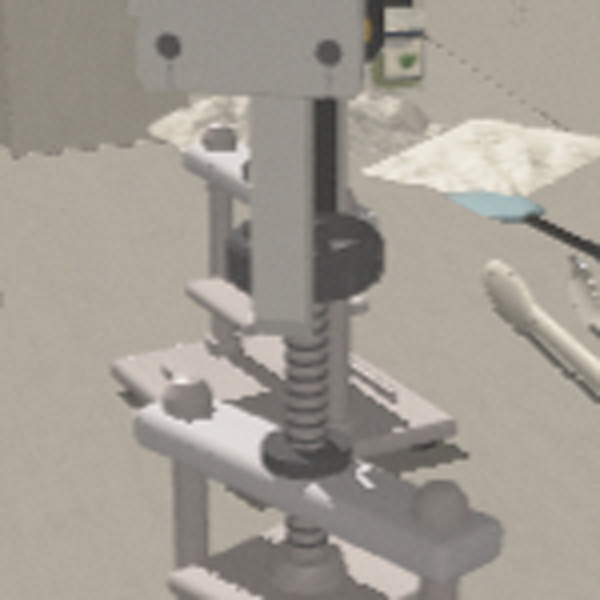

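The slip and the moment show the stop has been reached: the rim's bottom edge rose from row 345 to about 300. Releasing and moving up.

>>> move_arm([
  [1,0,0,0,0,0,0],
  [1,0,0,0,0,0,0],
  [1,0,0,0,0,0,0],
  [1,0,0,0,0,0,0],
  [1,0,0,0,0,0,0],
  [1,0,0,0,0,0,0],
  [1,0,0,-0.2,0,0,0],
  [1,0,0,-0.4,0,0,0],
  [1,0,0,-0.5,0,0,0],
  [1,0,0,-0.5,0,0,0],
  [1,0,0,-0.5,0,0,0],
  [1,0,0,-0.3,0,0,0],
  [1,0,0,0,0,0,0],
  [1,0,0,0,0,0,0],
])

```text
time_s: 9.6
ee_pos: [0.4868, -0.1495, 0.32]
eef_rot: [-3.142, -0.0, 2.67]
force: [-0.1, 0.3, 0.1]
grip_width: 0.0942
grip_force: 0.0
```

```bash
python3 -c "
from h import *
c=ctrl.camera('side');u=proj(c,np.array([.486,-.149,.2])).astype(int)
for d in ctrl.cut_out('loaded_grip',c): r=np.argwhere(d['mask']);print(d['conf'],r.min(0),r.max(0))
a=np.linspace(0,6.283,90)
for z in (.2,.21,.215,.22,.225): print(z,min(proj(c,[.486+.027*np.cos(t),-.149+.027*np.sin(t),z+.009])[1] for t in a).round(1))
cv2.imwrite('pics/g3.png',cv2.resize(c['color'][u[1]-50:u[1]+150,u[0]-100:u[0]+100],(600,600),interpolation=2))"
```

```text
0.84 [209 303] [296 342]
0.2 219.5
0.21 213.0
0.215 209.7
0.22 206.4
0.225 203.1
```

View pics/g3.png

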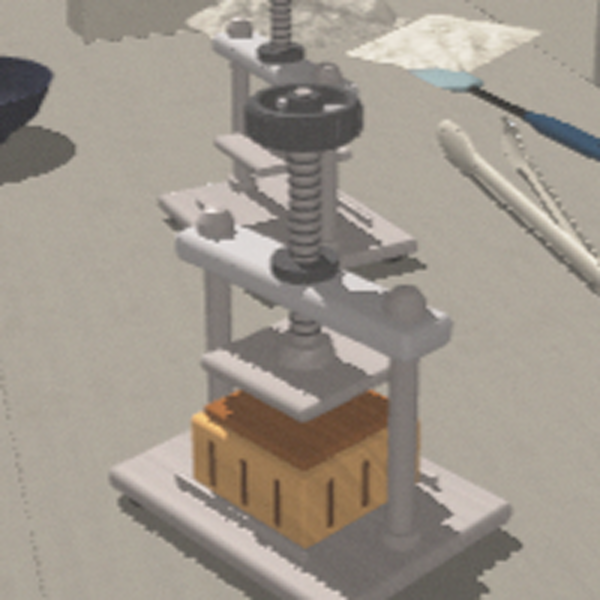

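The wheel rose about 11 px (roughly 17 mm, so about 1.2 rad). That is close to the threshold, so I'll regrip with more force and turn on to confirm the stop.

>>> move_arm([
  [1,0,0,0.5,0,0,0],
  [1,0,0,0.5,0,0,0],
  [1,0,0,0.5,0,0,0],
  [1,0,0,0.5,0,0,0],
  [1,0,0,0.4,0,0,0],
  [1,0,0,0,0,0,0],
  [0.3,0,0,0,0,0,0],
  [0.3,0,0,0,0,0,0],
  [0.3,0,0,0,0,0,0],
  [0.3,0,0,0,0,0,0],
  [0.3,0,0,0,0,0,0],
  [0.3,0,0,0,0,0,0],
  [0.3,0,0,0,0,0,0],
], force=60)

```text
time_s: 11.0
ee_pos: [0.4873, -0.149, 0.2006]
eef_rot: [3.14, 0.001, 2.67]
force: [2.3, 5.0, 1.4]
grip_width: 0.0528
grip_force: 60.0
```

```bash
python3 -c "
from h import *
o=ctrl.get_obs();print(o['moment'],o['force'],o['eef_rot'])"
```

```text
[ 0.67846778 -0.3641999  -0.02070523] [2.30099182 5.01703667 1.41712477] [3.14044205e+00 6.19376114e-04 2.67006923e+00]
```

>>> move_arm([
  [0.3,0,0,-0.008,0,0,-0.03],
  [0.3,0,0,-0.008,0,0,-0.03],
])

```text
time_s: 11.2
ee_pos: [0.4876, -0.1491, 0.2007]
eef_rot: [3.14, 0.001, 2.729]
force: [13.3, 0.3, -12.5]
grip_width: 0.0532
grip_force: 60.0
```

```bash
python3 -c "
from h import *
o=ctrl.get_obs();print(o['moment'],o['force'],o['eef_rot'])"
```

```text
[ 0.24709072 -2.50954859 -1.50529691] [ 13.25793109   0.27228187 -12.54282416] [3.13973666e+00 1.08528007e-03 2.72877288e+00]
```

>>> move_arm([
  [0.3,0,0,-0.008,0,0,-0.03],
  [0.3,0,0,-0.008,0,0,-0.03],
])

```text
time_s: 11.4
ee_pos: [0.4884, -0.1494, 0.2009]
eef_rot: [3.14, 0.003, 2.789]
force: [21.8, -1.5, -22.5]
grip_width: 0.0533
grip_force: 60.0
```

```bash
python3 -c "
from h import *
o=ctrl.get_obs();print(o['moment'],o['force'],o['eef_rot'])"
```

```text
[-0.40241331 -4.28771879 -1.80558793] [ 21.76476959  -1.47715133 -22.4647231 ] [3.13957923e+00 3.10682667e-03 2.78877406e+00]
```

Moment 1.8 N m against 0.4 friction, so the wheel is at its stop. Releasing.

>>> move_arm([
  [1,0,0,0,0,0,0],
  [1,0,0,0,0,0,0],
  [1,0,0,0,0,0,0],
  [1,0,0,0,0,0,0],
  [1,0,0,0,0,0,0],
  [1,0,0,0,0,0,0],
  [1,0,0,-0.2,0,0,0],
  [1,0,0,-0.4,0,0,0],
  [1,0,0,-0.5,0,0,0],
  [1,0,0,-0.5,0,0,0],
  [1,0,0,-0.5,0,0,0],
  [1,0,0,-0.3,0,0,0],
  [1,0,0,0,0,0,0],
  [1,0,0,0,0,0,0],
])

```text
time_s: 12.8
ee_pos: [0.4868, -0.1495, 0.3216]
eef_rot: [3.142, -0.0, 2.79]
force: [0.3, -0.4, 0.3]
grip_width: 0.0942
grip_force: 0.0
```

```bash
python3 -c "
from h import *
c=ctrl.camera('side')
for n in ('loaded_grip','mould'):
  for d in ctrl.cut_out(n,c): r=np.argwhere(d['mask']);print(n,d['conf'],r.min(0),r.max(0))
o=ctrl.get_obs();print(o['ee_pos'],o['force']);print(ctrl.hand_in())"
```

```text
loaded_grip 0.79 [208 303] [295 342]
mould 0.79 [311 285] [363 351]
[ 0.48669962 -0.14944047  0.32094468] [-0.44982257  0.13486892 -0.44110137]
the job is handed in; nothing more can be done
None
```

The loaded press's handwheel is turned to its end stop (it resisted 1.8 N m on a second, firmer grip). The mould looks to be in its place, the gripper never went near the empty press, the hand is clear above the wheel, and the job was handed in at about 13 s; the hand-in returned no verdict.

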